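Stack and lock a two-tier parts tray

TASK

Draw the grey tray that has the wooden handle fully out from under the small plywood bench shelf by its front pull and let it stand on the bench; then take it again by the handle and set it down on the other tray so that all four corner pins drop fully home in the sockets (either way round). Then swing both dark side clips of the lower tray up flat against the upper tray so that they catch its lugs. Do not let go of the tray in the air, leave the lower tray where it stands and do not disturb the other things.

Things in the scene. Friction and masses are not known exactly. Their poses are not given: they have to be found in the camera images.
- top_tray: grey moulded tray with a wooden handle, 190 (x) x 140 (y) mm, 0.5 to 0.85 kg; origin mid-plan in the plane of its four pin tips, on which it stands on the bench. Underside at z = 12, rim at 55, corner posts to 58, walls 3 mm, bolts fixed on its floor. Its pull is on the -x end. It starts with that end 50 to 70 mm out from under the shelf, roughly in line with it
- top_handle (a point): centre of top_tray's handle: a wooden bar along the tray's y, 16 mm wide in x, 14 high, 116 mm clear between its uprights; at z = 78 mm above the tray's origin; axes as top_tray's
- top_pull (a point): grasp point of top_tray's front pull, at x = -118, z = 41 of the tray: an upright plate 12 mm thick in y, from x = -95 to -135, z = 27 to 55; axes as top_tray's
- top_pin (a point): tip of one of top_tray's four corner pins; they stand at x = +-82, y = +-57 of the tray, 12 mm long, 10 mm thick, with rounded (hemispherical) tips
- top_lug (a point): outer upper edge of top_tray's lug on its +y side (its like is on the -y side): 26 mm wide at x = 0, z = 16 to 22, sticking out 12 mm from the side at y = 70
- base_tray: lower tray, same moulding with no handle or pull, 2.4 kg, loose; contents below the rim, fixed; origin mid-plan in the plane of its pin tips, on the bench; long axis x. With the pins home, top_tray's origin is 46 mm above this one. A clip is hinged on each long side (y = +-70)
- base_socket (a point): mouth of one of base_tray's four sockets, on top of its corner posts at x = +-82, y = +-57, z = 58: square, 14 mm wide, 16 mm deep, with a chamfered mouth
- clip_left (a joint): clip on base_tray's +y side: 0 = upright, flat against the upper tray with its window over the lug (hard stop); grows as its top leans out to +y. Starts at 0.4 to 0.65; a stiff hinge keeps it where left; about 1 N on the tab moves it. Hinge along x at y = 77, z = 36 of the tray; 43 mm wide, 5 thick, 73 long from the hinge; window up to 35 mm from the hinge, solid thumb tab beyond
- clip_right (a joint): the same for the clip on the -y side (hinge at y = -77; its top leans out to -y)
- clip_left_tab (a point): middle of the left clip's thumb tab, 65 mm from its hinge
- clip_right_tab (a point): middle of the right clip's thumb tab, 65 mm from its hinge
- riser: fixed plywood bench shelf, open in front; origin on the bench 130 mm in front (-x) of its board's front edge, midway between its side panels; +x points into it. Board x = 130 to 310, 256 mm wide, underside 125, top 143 mm high; 220 mm clear between the panels. A box, a jar and a roll of tape are fixed on its rear half, up to 230 mm high. The bench in front of it is free
- marker: bystander: marker pen lying down, 132 mm long; origin under its middle
- screwdriver: bystander: screwdriver lying down, 172 mm long; origin under its middle
- chisel: bystander: wood chisel lying down, 239 mm long; origin under its middle
- level: bystander: spirit level, 237 mm long, 28 wide, 45 high; origin under its middle

How it is judged:
On the way, in this order (a step that is already met when the one before it is completed fails the run):
1. the tray is drawn fully out from under the shelf, stands on the bench and is let go (x of top_tray in the frame of riser below 0.035 m and height (world z) of top_tray below 0.005 m and angle between top_tray's own z axis and vertical below 0.04 rad and contact force between the fingers and top_tray below 0.3 N), for 0.2 s.
2. the tray is lifted by its handle (height (world z) of top_tray above 0.03 m and distance between the grasp point and top_handle below 0.06 m and contact force between the fingers and top_tray above 1 N), for 0.2 s.
3. the tray sits on the lower tray with its four pins home and is let go (horizontal distance between top_tray and base_tray below 0.005 m and z of top_tray in the frame of base_tray between 0.043 and 0.0485 m and angle between the x axis of top_tray and the x axis of base_tray, either way round below 0.05 rad and angle between the z axis of top_tray and the z axis of base_tray, either way round below 0.03 rad and contact force between the fingers and top_tray below 0.3 N), for 0.2 s.
At the end, for the whole second after the job is handed in: the upper tray sits square on the lower one, pins home (origin 43 to 48.5 mm above the lower tray's, within 5 mm sideways, long axes within 0.05 rad either way round, level with it within 0.03 rad), both clips closed (under 0.12 rad), the lower tray flat on the bench, all at rest (horizontal distance between top_tray and base_tray below 0.005 m and z of top_tray in the frame of base_tray between 0.043 and 0.0485 m and angle between the x axis of top_tray and the x axis of base_tray, either way round below 0.05 rad and angle between the z axis of top_tray and the z axis of base_tray, either way round below 0.03 rad and value of joint each of clip_left, clip_right below 0.12 rad and linear speed of top_tray below 0.02 m/s and angle between base_tray's own z axis and vertical below 0.03 rad and height (world z) of base_tray below 0.005 m); the robot touches nothing.
It fails at once if the handled tray is let go in the air (its pin tips more than 75 mm above the bench) (height (world z) of top_tray above 0.075 m and contact force between the fingers and top_tray below 0.1 N).
It fails at once if the lower tray is shoved more than 40 mm from where it stood (distance of base_tray from where it was at the start of the episode above 0.04 m).
It fails at once if another thing on the bench (marker pen, screwdriver, chisel, spirit level) is moved more than 40 mm (distance of any of marker, screwdriver, chisel, level from where it was at the start of the episode above 0.04 m).
It also fails if it takes over 64 s, if anything falls off the work surface, if the arm or the gripper's body presses on something with over 40 N, if the wrist force passes 120 N, or if a joint passes its speed limit or range.

ROBOT

A 6-joint arm with a two-finger parallel gripper is mounted at the origin on a cart in front of the work surface, level with it; the furniture and walls round the work are solid. World frame = base frame: x ahead of the robot, y to its left, z up, the work surface at z = 0. Lengths are in m, angles in rad, forces in N, time in s.
With the tool pointing down it reaches from about 0.375 to 0.975 m from the base axis. Payload 3.8 kg.
Tool frame: the origin (TCP) lies between the finger pads; the fingertips stand 17 mm ahead of it and the grasp point (between the pads) lies 2 mm behind it; z points along the fingers, y is the line along which they close (so a half turn about z gives the same grasp; the last joint's range is limited). The gripper opens to 85 mm and grips with 20 to 120 N. Pads are 22 mm wide; open, the fingers measure 114 mm over their backs; the gripper's body (76 mm by 85 mm) begins 54 mm behind the grasp point. The pads swing forward as they close: fully open they stand 13 mm farther back than shut.
Start: joints at [1.14, 0.264, 1.604, -0, 1.274, -0.037], TCP at [0.259, 0.623, 0.248] pointing down, gripper open.
Joint ranges: [-2.63, 2.63], [-0.94, 2.18], [0.31, 2.57], [-1.31, 4.45], [0, 2.66], [-2.55, 2.55]. Speed limits (rad/s): [2.57, 2.57, 3.14, 3.14, 3.14, 3.14].

INTERFACE

Orientations are given as a rotation vector (axis times angle).
In Python, from workcell import bot gives the robot as it stands.
- The arm moves only by the tool play_rows, never from a script. Its argument "steps" is one flat list of numbers, 4 for each row, row after row: the shift along the tool's x, y, z in m, then the turn about the tool's z in rad. A call has 1 to 10 rows; each row is the pose to reach, as a shift and turn from the pose commanded when the call began, along the tool's axes at that moment; what a row does not reach only later rows make up. A row lasts 1/8 s, in which the tool goes at most 62.5 mm and 10.7 degrees, less where a joint would pass 70% of its speed; a pose out of reach is approached as far as the arm can. A call with a gripper value outside its range is refused whole. "jaw" is the closure in counts, from 0 (fully open) to 255 (shut), set as the call begins (left out, the last holds). The fingers move at their own pace and stop on an object; "grip_force" is the grip in N (left out, the last holds). Time passes only in rows, so rows that repeat a pose let the fingers close. It gives the time, the measured TCP pose, the force, the opening and the grip force at its end, in the units of the state.
- bot.read_state(): the state, without advancing time (a new reading comes with each control period).
- bot.read_camera(name): name is "scene" or "top" or "wrist"; returns a dict with "pixels" (400x640x3 uint8, blue, green, red), "mtx" (3x3 intrinsics, pixels), "R" (3x3) and "t" (3): a world point X has camera coordinates R X + t. Camera axes: x right, y down, z forward; pixel columns grow to the right and rows downward; lengths in m; the calibration is good to about 2 mm. A picture is of the moment at which its call begins. There is no depth.
- bot.finish_job(): hands the job in; it is judged then, once.
The state is a dict: "time": time; "q": joint angles; "joint_vel": joint speeds; "joint_torque": joint torques, N m; "tool_pos": TCP position; "tcp_rot": TCP orientation; "wrist_force": force on the tool from outside, world axes, zero at the start; "torque": the same for the moment, N m; "width": opening from 0.0 (shut) to 1.0 (fully open); "grip_force": force on a finger pad.
Only numpy, scipy, OpenCV 4.12 (cv2) and the standard library are available. Lean on these libraries where they do the work, as an engineer would, in place of code of your own. Each camera call takes 0.05 s, during which the arm holds its last target. There are 200 camera calls.

## Working session

There is one attempt and no reset: what is moved stays moved. The work goes in short steps, Python scripts to look and compute and a tool call to move; the robot and the scene stay as the last step left them, time stands still between calls to the robot, and variables do not carry over. Pictures are saved under pics/ and viewed, at most 10 in all, crops included, and the job is handed in when it is done.

Besides the shell and the picture viewer there is one more tool, called after ">>>" as name(argument=value, ...) on one line, values as JSON. play_rows: Moves the arm, as the interface text tells. Its arguments: {"type":"object","properties":{"steps":{"type":"array"},"jaw":{"type":"number"},"grip_force":{"type":"number"}},"required":["steps"]}

```bash
mkdir -p pics; ls
python3 - <<'E'
from workcell import bot
import cv2,numpy as np
s=bot.read_state(); print(s)
for n in ("scene","top"):
    c=bot.read_camera(n); cv2.imwrite(f"pics/{n}0.png",c["pixels"]); np.savez(f"pics/{n}0.npz",**c)
    print(n,c["mtx"].tolist(),c["R"].tolist(),c["t"].tolist())
E
```

```text
pics
{'time': 0.0, 'q': array([ 1.14007710e+00,  2.64749538e-01,  1.60541340e+00,  1.55450201e-05,
        1.27369289e+00, -3.69012414e-02]), 'joint_vel': array([ 1.25119548e-04,  1.97355596e-05, -1.13440964e-03,  1.82851226e-04,
        6.42176028e-04,  3.67743424e-04]), 'joint_torque': array([ 2.51158686e-03, -5.15113592e+01, -3.67315865e+01,  1.37933534e-04,
        1.26971505e-02,  8.91022637e-06]), 'tool_pos': array([0.2587102 , 0.62268449, 0.24694314]), 'tcp_rot': array([-0.61451928, -3.08035281,  0.00345225]), 'wrist_force': array([-0.21056708, -1.05052797, -0.482521  ]), 'torque': array([-0.02797632, -0.03237859,  0.02558722]), 'grip_force': 0.0, 'width': 1.0014900563791174}
scene [[511.37509464135996, 0.0, 314.99845339948786], [0.0, 511.37509464135996, 194.9863750096527], [0.0, 0.0, 1.0]] [[0.5601024478565902, -0.8284165436762889, 0.0033582835626699233], [-0.6184717980028486, -0.42084645454083797, -0.66361200770897], [0.5511604874990399, 0.36961370627161255, -0.7480693986228701]] [-0.28935172297719497, 0.42954389188982334, 1.4152954798652713]
top [[494.5561573817968, 0.0, 323.8368444110655], [0.0, 494.5561573817968, 200.79838861421518], [0.0, 0.0, 1.0]] [[0.022824820380326634, -0.9997393994013914, 0.00040107250074024407], [-0.9888865838038204, -0.022635990614642325, -0.14693854600377604], [0.14690933240409135, 0.002957230704367885, -0.9891455417880353]] [0.005651482239389513, 0.6097507902498224, 1.604096076606104]
```

View pics/top0.png

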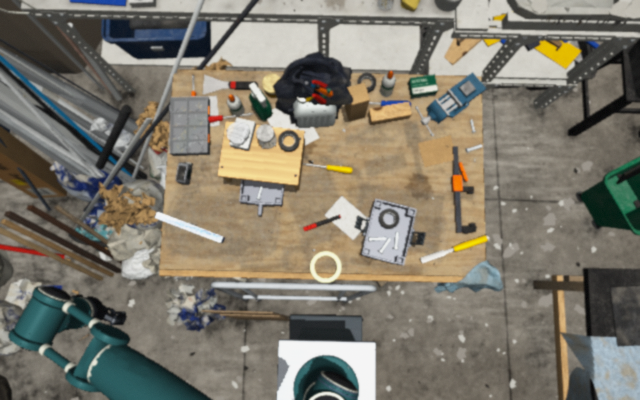

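View pics/scene0.png

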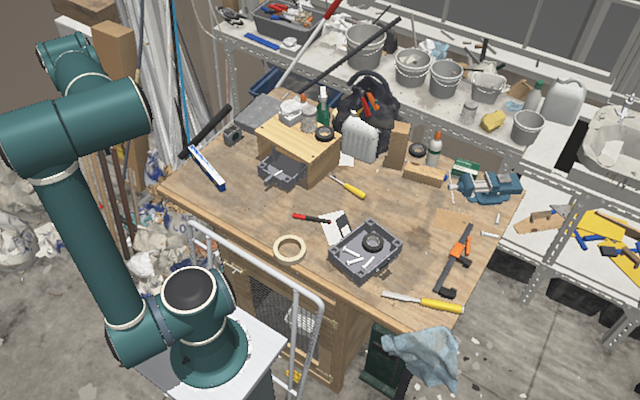

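The top view shows the shelf (board front edge about row 180, cols 219–298), with the tray's pull at about (262,210). The lower tray is at about (389,231), with its clips at (360,224) and (418,239). I'll enlarge both.

Run:
```python
import cv2,numpy as np
t=cv2.imread("pics/top0.png")
def crop(im,x,y,w,h,k):
    o=cv2.resize(im[y:y+h,x:x+w],None,fx=k,fy=k,interpolation=cv2.INTER_CUBIC)
    for i in range(0,w,10):
        cv2.line(o,(i*k,0),(i*k,6 if (x+i)%50 else 16),(0,0,255),1)
        if (x+i)%20==0: cv2.putText(o,str(x+i),(i*k,26),0,.35,(0,0,255),1)
    for i in range(0,h,10):
        cv2.line(o,(0,i*k),(6,i*k),(0,0,255),1); cv2.putText(o,str(y+i),(8,i*k+4),0,.35,(0,0,255),1)
    return o
a=crop(t,215,140,100,80,4)
a=crop(t,220,170,80,50,5); b=crop(t,345,190,80,80,5)
o=np.zeros((400,800,3),np.uint8); o[:250,:400]=a; o[:,400:]=b
cv2.imwrite("pics/crop0.png",o)
```

```text
(no output)
```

View pics/crop0.png

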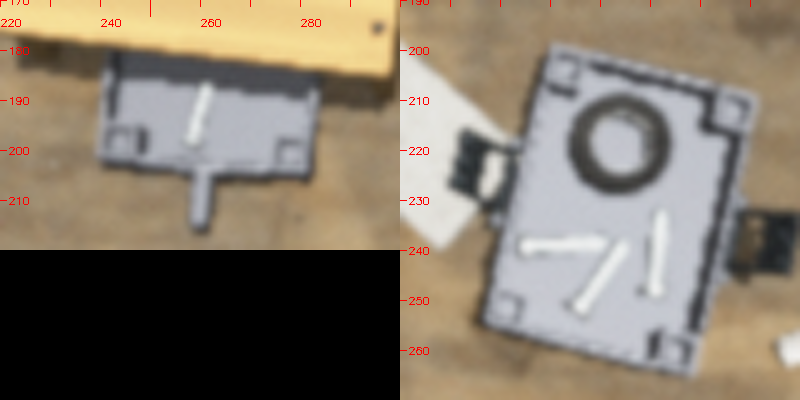

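The crop shows the pull's tip at (259.8,216.4) and its root at (260.4,203.6). The tray's front rim corners are at (240,202) and (281.8,205.6). The lower tray's rim corners are at (375.4,199), (416.2,208.6), (404.2,265) and (361,255).

```bash
cat > h.py <<'E'
from workcell import bot
import cv2,numpy as np
from scipy.spatial.transform import Rotation as Ro
def px2w(c,uv,z):
    d=c["R"].T@np.linalg.inv(c["mtx"])@np.array([*uv,1.]); o=-c["R"].T@c["t"]
    return o+d*(z-o[2])/d[2]
def w2px(c,X):
    p=(c["R"]@np.atleast_2d(X).T).T+c["t"]; p=p@c["mtx"].T
    return p[:,:2]/p[:,2:]
def fit(loc,w):  # 2D rigid: w = R loc + t
    l=np.array(loc)[:,:2];w=np.array(w)[:,:2]; a=l-l.mean(0);b=w-w.mean(0)
    th=np.arctan2((a[:,0]*b[:,1]-a[:,1]*b[:,0]).sum(),(a*b).sum())
    R=np.array([[np.cos(th),-np.sin(th)],[np.sin(th),np.cos(th)]]); t=w.mean(0)-R@l.mean(0)
    return th,t,np.linalg.norm(l@R.T+t-w,axis=1)
def rel(target,yaw,s=None):
    """tool-frame shift to world target (tool down) and turn so tool y (mod pi) lies along world yaw"""
    s=s or bot.read_state(); R=Ro.from_rotvec(s["tcp_rot"]).as_matrix()
    d=R.T@(np.array(target)-s["tool_pos"])
    ty=np.array([np.cos(yaw),np.sin(yaw),0]); a=R.T@ty; turn=np.arctan2(-a[0],a[1])
    turn=(turn+np.pi/2)%np.pi-np.pi/2
    return np.round(d,4),round(turn,4)
E
python3 - <<'E'
from h import *
c=dict(np.load("pics/top0.npz"))
f=lambda uv,z:px2w(c,uv,z).round(4)
P=[f(u,.055) for u in [(240,202),(281.8,205.6),(259.8,216.4),(260.4,203.6)]]
print(P)
print(fit([(-95,70),(-95,-70),(-135,0),(-95,0)]and np.array([(-.095,.07),(-.095,-.07),(-.135,0),(-.095,0)]),P))
B=[f(u,.055) for u in [(375.4,199),(416.2,208.6),(404.2,265),(361,255)]]
print(B,fit(np.array([(.095,.07),(.095,-.07),(-.095,-.07),(-.095,.07)]),B))
print("riser edge",f((219,176.5),.143),f((298.5,185.5),.143))
s=bot.read_state();print(Ro.from_rotvec(s["tcp_rot"]).as_matrix().round(3))
th,t,_=fit(np.array([(-.095,.07),(-.095,-.07),(-.135,0),(-.095,0)]),P)
g=t+np.array([np.cos(th),np.sin(th)])*-.118
print("pull",g,rel([*g,.041],th+np.pi/2))
E
```

```text
[array([0.5976, 0.2971, 0.055 ]), array([0.5887, 0.1583, 0.055 ]), array([0.5511, 0.2295, 0.055 ]), array([0.5938, 0.2293, 0.055 ])]
(np.float64(-0.06010595450719661), array([0.68761039, 0.22224267]), array([0.00094792, 0.00025578, 0.00195018, 0.0016914 ]))
[array([ 0.6179, -0.1513,  0.055 ]), array([ 0.5889, -0.2864,  0.055 ]), array([ 0.403 , -0.2465,  0.055 ]), array([ 0.4321, -0.1057,  0.055 ])] (np.float64(-0.2195536364228719), array([ 0.510475, -0.197475]), array([0.00155126, 0.00095487, 0.00147933, 0.00290806]))
riser edge [0.6649 0.352  0.143 ] [0.6418 0.1002 0.143 ]
[[-0.923  0.384 -0.001]
 [ 0.384  0.923 -0.002]
 [ 0.    -0.002 -1.   ]]
pull [0.56982348 0.22933091] (array([-0.4382, -0.2435,  0.2066]), np.float64(-0.3337))
```

>>> play_rows(steps=[-0.06,-0.03,0,-0.1,-0.12,-0.065,0,-0.2,-0.17,-0.095,0,-0.334,-0.22,-0.12,0.02,-0.334,-0.27,-0.15,0.04,-0.334,-0.32,-0.18,0.06,-0.334,-0.37,-0.21,0.08,-0.334,-0.42,-0.235,0.09,-0.334,-0.438,-0.2435,0.1,-0.334,-0.438,-0.2435,0.1,-0.334], jaw=0)

```text
time: 1.35
tool_pos: [0.5697, 0.2292, 0.1467]
tcp_rot: [-0.098, -3.137, 0.001]
wrist_force: [0.1, 0.0, -0.8]
width: 1.001
grip_force: 0.0
```

Run:
```python
from h import *
c=bot.read_camera("wrist"); cv2.imwrite("pics/w1.png",c["pixels"]); np.savez("pics/w1.npz",**c)
s=bot.read_state(); print(s["time"],s["tool_pos"],rel([.5698,.2293,.039],-0.0601+np.pi/2,s))
print(w2px(c,[[.5698,.2293,.055]]))
```

```text
1.4 [0.56938731 0.23034629 0.14742255] (array([-0.0007, -0.001 ,  0.1084]), np.float64(-0.0008))
[[320.49271884 208.21736449]]
```

View pics/w1.png

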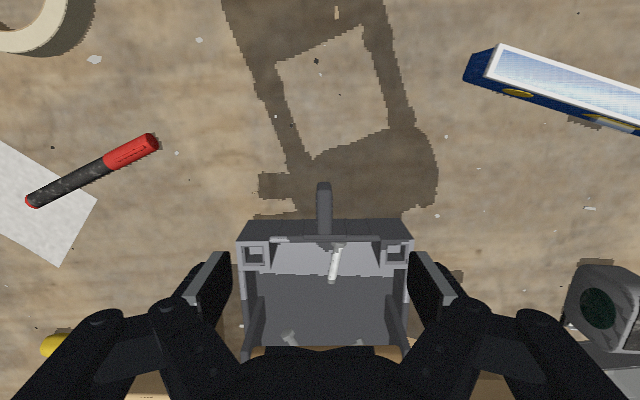

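The wrist view shows the pull running from (324,182) to (324,238), in line with my estimate. I'll descend and grasp it.

>>> play_rows(steps=[0,-0.001,0.05,0,0,-0.001,0.09,0,0,-0.001,0.108,0,0,-0.001,0.108,0])

```text
time: 1.9
tool_pos: [0.5685, 0.2302, 0.0394]
tcp_rot: [-0.092, -3.138, 0.001]
wrist_force: [1.0, -0.4, -0.1]
width: 1.001
grip_force: 0.0
```

>>> play_rows(steps=[0,0,0,0,0,0,0,0,0,0,0,0,0,0,0,0,0,0,0,0], jaw=255, grip_force=40)

```text
time: 2.52
tool_pos: [0.5705, 0.23, 0.0412]
tcp_rot: [0.093, 3.139, 0.002]
wrist_force: [-1.3, 2.6, 4.1]
width: 0.132
grip_force: 38.8
```

>>> play_rows(steps=[0.01,0,0,0,0.03,0,0,0,0.055,0,0,0,0.08,0,0,0,0.105,0,0,0,0.13,0,0,0,0.15,0,0,0,0.162,0,0,0,0.165,0,0,0,0.165,0,0,0])

```text
time: 3.78
tool_pos: [0.4058, 0.2395, 0.041]
tcp_rot: [0.094, 3.139, 0.001]
wrist_force: [0.6, 0.2, 7.6]
width: 0.135
grip_force: 40.4
```

>>> play_rows(steps=[0,0,0,0,0,0,0,0,0,0,0,0,0,0,0,0], jaw=0)

```text
time: 4.28
tool_pos: [0.405, 0.239, 0.0399]
tcp_rot: [-0.094, -3.139, 0.001]
wrist_force: [-0.5, -0.6, -0.0]
width: 0.964
grip_force: 0.0
```

>>> play_rows(steps=[0,0,-0.03,0,0,0,-0.08,0,0,0,-0.13,0,0,0,-0.17,0,0,0,-0.17,0,0,0,-0.17,0])

```text
time: 5.03
tool_pos: [0.4048, 0.239, 0.2096]
tcp_rot: [-0.094, -3.139, 0.001]
wrist_force: [-0.7, 0.6, 0.2]
width: 1.001
grip_force: 0.0
```

Run:
```python
from h import *
c=bot.read_camera("wrist"); cv2.imwrite("pics/w2.png",c["pixels"]); np.savez("pics/w2.npz",**c)
s=bot.read_state(); print(s["time"],s["tool_pos"],s["q"])
p=np.array([.6876,.2222,0])-.165*np.array([np.cos(-.06),np.sin(-.06),0])
print(p,w2px(c,[p+[0,0,.085]]))
```

```text
5.075 [0.4042784  0.2387399  0.20873471] [ 4.80387597e-01 -1.00174081e-01  2.07101184e+00 -2.62035559e-05
  1.17347423e+00 -1.03060411e+00]
[0.52289691 0.23209406 0.        ] [[320.21582488 309.68227148]]
```

View pics/w2.png

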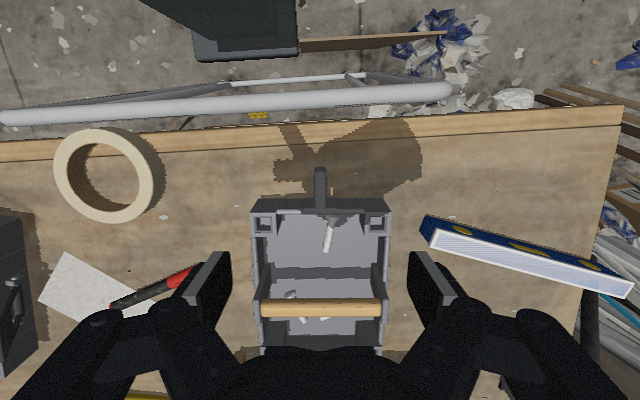

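The bar's centre shows at (320.5,307), within about 2 mm of the predicted position. The tray is out. Next I grasp the handle with a quarter turn.

Run:
```python
from h import *
c=dict(np.load("pics/w2.npz"))
for u in [(261,307),(382,307)]: print(px2w(c,u,.085))
print(rel([.522,.232,.076],-0.0601))
```

```text
[0.51634463 0.17411445 0.085     ]
[0.52333118 0.29293901 0.085     ]
(array([-0.1182,  0.0005,  0.1325]), np.float64(-1.5705))
```

>>> play_rows(steps=[-0.02,0,0,0.18,-0.04,0,0,0.36,-0.06,0,0,0.54,-0.08,0,0,0.72,-0.1,0,0,0.9,-0.117,0.0005,0,1.08,-0.117,0.0005,0,1.26,-0.117,0.0005,0.03,1.44,-0.117,0.0005,0.06,1.5705,-0.117,0.0005,0.06,1.5705])

```text
time: 6.32
tool_pos: [0.5184, 0.2313, 0.1451]
tcp_rot: [-2.282, -2.153, 0.015]
wrist_force: [0.0, -0.3, 1.1]
width: 1.0
grip_force: 0.0
```

>>> play_rows(steps=[0,0,0.03,0,0,0,0.06,0,0,0,0.073,0,0,0,0.073,0,0,0,0.073,0])

```text
time: 6.95
tool_pos: [0.5231, 0.2332, 0.0786]
tcp_rot: [2.285, 2.154, 0.003]
wrist_force: [0.2, 0.0, -0.1]
width: 0.996
grip_force: 0.0
```

>>> play_rows(steps=[0,0,0,0,0,0,0,0,0,0,0,0,0,0,0,0,0,0,0,0,0,0,0,0], jaw=255, grip_force=70)

```text
time: 7.7
tool_pos: [0.5231, 0.233, 0.078]
tcp_rot: [2.286, 2.154, 0.003]
wrist_force: [2.3, 0.3, 3.3]
width: 0.172
grip_force: 69.4
```

>>> play_rows(steps=[0,0,-0.02,0,0,0,-0.05,0,0,0,-0.09,0,0,0,-0.13,0,0,0,-0.15,0,0,0,-0.15,0])

```text
time: 8.45
tool_pos: [0.5223, 0.233, 0.2283]
tcp_rot: [2.286, 2.154, 0.003]
wrist_force: [0.8, -0.3, -8.5]
width: 0.176
grip_force: 69.2
```

Run:
```python
from h import *
s=bot.read_state(); print(s["time"],s["tool_pos"],s["wrist_force"],s["q"][5])
c=bot.read_camera("wrist"); R=Ro.from_rotvec(s["tcp_rot"]).as_matrix()
cam=-c["R"].T@c["t"]; print("cam in tool",R.T@(cam-s["tool_pos"]), "axis",R.T@c["R"][2])
T=lambda p:w2px(c,s["tool_pos"]+R@np.array(p))[0].round()
print([T(p) for p in [(.07,0,.023),(.07,.095,.023),(.07,0,.066)]])
for d in (.14,.2,.25): print(d,[T((d+a,b,s["tool_pos"][2]-.055)) for a in(-.07,.07) for b in (-.095,.095)])
for tgt in ([.55,-.40,.228],[.5105,-.1975,.228]): print(rel(tgt,-.2196,s))
print(R.round(3))
```

```text
8.45 [0.52232462 0.23296423 0.22828769] [ 0.78399984 -0.2881078  -8.51096369] 0.4353468081197957
cam in tool [ 0.0763615  -0.00082639 -0.1259346 ] axis [-3.01728219e-01  2.64496933e-04  9.53393944e-01]
[array([321., 115.]), array([520., 115.]), array([321., 112.])]
0.14 [array([220., 108.]), array([420., 108.]), array([203., -72.]), array([437., -72.])]
0.2 [array([214.,  38.]), array([427.,  38.]), array([ 194., -169.]), array([ 447., -169.])]
0.25 [array([207., -28.]), array([433., -28.]), array([ 185., -264.]), array([ 456., -263.])]
(array([-6.302e-01,  6.520e-02, -1.000e-04]), np.float64(0.1602))
(array([-0.4304,  0.0138, -0.    ]), np.float64(0.1602))
[[ 0.059  0.998  0.002]
 [ 0.998 -0.059  0.001]
 [ 0.001  0.002 -1.   ]]
```

The held tray hides most of the wrist view. There is plenty of time, so I'll put it back down and look at the lower tray from close up with the empty gripper.

>>> play_rows(steps=[0,0,0.05,0,0,0,0.1,0,0,0,0.135,0,0,0,0.145,0,0,0,0.15,0,0,0,0.15,0])

```text
time: 9.25
tool_pos: [0.5186, 0.2315, 0.078]
tcp_rot: [-2.284, -2.152, 0.013]
wrist_force: [-9.7, -4.0, 7.8]
width: 0.171
grip_force: 71.3
```

>>> play_rows(steps=[0,0,0,0,0,0,0,0,0,0,0,0,0,0,0,0], jaw=0)

```text
time: 9.75
tool_pos: [0.5225, 0.2329, 0.0775]
tcp_rot: [2.286, 2.154, 0.001]
wrist_force: [-0.4, -0.3, -0.3]
width: 0.989
grip_force: 0.0
```

>>> play_rows(steps=[0,0,-0.05,0,0,0,-0.1,0,-0.06,0,-0.15,0,-0.12,0,-0.17,0.08,-0.18,0,-0.17,0.16,-0.24,0,-0.17,0.16,-0.3,0,-0.17,0.16,-0.36,0.01,-0.17,0.16,-0.4,0.014,-0.17,0.16,-0.43,0.014,-0.17,0.16])

```text
time: 11.0
tool_pos: [0.5104, -0.1997, 0.2473]
tcp_rot: [2.453, 1.962, -0.0]
wrist_force: [0.8, 0.8, -0.1]
width: 0.999
grip_force: 0.0
```

>>> play_rows(steps=[0,0,0,0,0,0,0,0])

```text
time: 11.25
tool_pos: [0.5104, -0.1967, 0.2471]
tcp_rot: [-2.451, -1.964, -0.0]
wrist_force: [0.8, -0.3, -0.3]
width: 1.004
grip_force: 0.0
```

Run:
```python
from h import *
c=bot.read_camera("wrist"); cv2.imwrite("pics/w3.png",c["pixels"]); np.savez("pics/w3.npz",**c)
s=bot.read_state(); print(s["time"],s["tool_pos"],s["tcp_rot"])
th,t=-.2196,np.array([.5105,-.1975]); R=np.array([[np.cos(th),-np.sin(th)],[np.sin(th),np.cos(th)]])
print(w2px(c,[[*(R@np.array([a,b])+t),.058] for a in(.082,-.082) for b in(.057,-.057)]).round(1))
```

```text
11.3 [ 0.51045536 -0.19634379  0.24710982] [-2.45024158e+00 -1.96505702e+00 -2.98410819e-04]
[[401.  121.7]
 [392.7 225.6]
 [239.4 121.7]
 [247.4 225.5]]
```

View pics/w3.png

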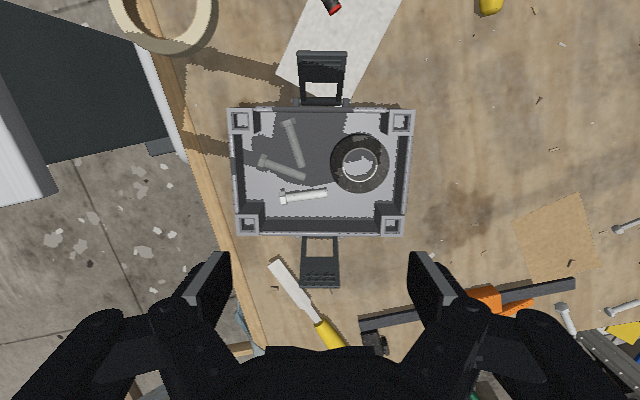

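The sockets show at roughly (401,121), (241,121), (247,225) and (393,226), very near the prediction. I'll enlarge them.

Run:
```python
import cv2,numpy as np
t=cv2.imread("pics/w3.png"); k=12
rows=[]
for y in (108,212):
    r=[]
    for x in (226,380):
        o=cv2.resize(t[y:y+25,x:x+33],None,fx=k,fy=k,interpolation=cv2.INTER_NEAREST)
        for i in range(0,33,2): cv2.line(o,(i*k,0),(i*k,5),(0,0,255),1); i%4 or cv2.putText(o,str(x+i),(i*k,16),0,.35,(0,0,255),1)
        for i in range(0,25,2): cv2.line(o,(0,i*k),(5,i*k),(0,0,255),1); i%4 or cv2.putText(o,str(y+i),(7,i*k+4),0,.35,(0,0,255),1)
        r.append(o)
    rows.append(np.hstack(r))
cv2.imwrite("pics/crop3.png",np.vstack(rows))
```

```text
(no output)
```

View pics/crop3.png

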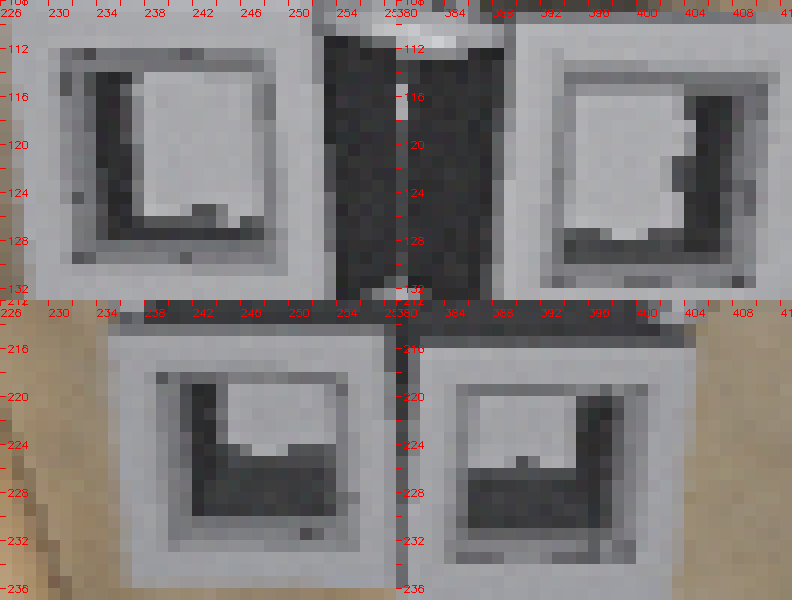

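The chamfer outlines give socket centres (pixel-centre convention) of TL (239.6,120.5), TR (401.5,122.5), BL (247,225) and BR (392,226).

Run:
```python
from h import *
c=dict(np.load("pics/w3.npz"))
W=[px2w(c,u,.058) for u in [(401.5,122.5),(392,226),(239.6,120.5),(247,225)]]
L=np.array([(a,b) for a in(.082,-.082) for b in(.057,-.057)])
th,t,r=fit(L,W); print(th,t,r,[np.linalg.norm(W[i]-W[j]) for i,j in((0,1),(2,3),(0,2),(1,3))])
R=np.array([[np.cos(th),-np.sin(th)],[np.sin(th),np.cos(th)]])
# clips: tab tip top-row/bottom-row pixels: left tip (322,51), right tip (320,287)
for u,sg in(((322,51),1),((320,287),-1)):
    for a in np.arange(.3,.8,.05):
        y=.077+.073*np.sin(a);z=.036+.073*np.cos(a)
        p=w2px(c,[[*(R@[0,sg*y]+t),z]])[0]
        print(u,round(a,2),p.round(1))
s=bot.read_state();print(rel([.5225,.2328,.25],-.0595,s),s["tool_pos"])
```

```text
-0.22893668260345884 [ 0.51045716 -0.197378  ] [0.00018996 0.00021053 0.00030463 0.00031444] [np.float64(0.11374434541643215), np.float64(0.11450840414421146), np.float64(0.16428865203895027), np.float64(0.163631543072424)]
(322, 51) 0.3 [321.4  73.3]
(322, 51) 0.35 [321.5  68.9]
(322, 51) 0.4 [321.5  64.6]
(322, 51) 0.45 [321.5  60.5]
(322, 51) 0.5 [321.6  56.5]
(322, 51) 0.55 [321.6  52.6]
(322, 51) 0.6 [321.6  48.9]
(322, 51) 0.65 [321.7  45.5]
(322, 51) 0.7 [321.7  42.2]
(322, 51) 0.75 [321.7  39.2]
(320, 287) 0.3 [319.2 281.6]
(320, 287) 0.35 [319.1 283.8]
(320, 287) 0.4 [319.1 285.9]
(320, 287) 0.45 [319.1 287.9]
(320, 287) 0.5 [319.  289.6]
(320, 287) 0.55 [319.  291.1]
(320, 287) 0.6 [319.  292.5]
(320, 287) 0.65 [319.  293.6]
(320, 287) 0.7 [318.9 294.6]
(320, 287) 0.75 [318.9 295.4]
(array([ 0.4215, -0.0814, -0.0026]), np.float64(-0.1594)) [ 0.51045536 -0.19634379  0.24710982]
```

>>> play_rows(steps=[0.05,-0.01,0,0,0.11,-0.02,0,0,0.17,-0.03,0,0,0.23,-0.045,0,0,0.29,-0.055,0,-0.08,0.35,-0.07,0,-0.16,0.4,-0.08,0,-0.16,0.4215,-0.0815,0,-0.16,0.4215,-0.0815,0,-0.16,0.4215,-0.0815,0,-0.16])

```text
time: 12.55
tool_pos: [0.5225, 0.231, 0.2471]
tcp_rot: [2.286, 2.154, -0.001]
wrist_force: [0.3, -0.3, -0.3]
width: 0.996
grip_force: 0.0
```

Run:
```python
from h import *
c=bot.read_camera("wrist"); cv2.imwrite("pics/w4.png",c["pixels"]); np.savez("pics/w4.npz",**c)
s=bot.read_state(); print(s["time"],s["tool_pos"],s["tcp_rot"])
th,t=-.0595,np.array([.5225,.2328]); R=np.array([[np.cos(th),-np.sin(th)],[np.sin(th),np.cos(th)]])
P=w2px(c,[[*(R@np.array([a,b])+t),.058] for b in(.057,-.057) for a in(-.082,.082)]);print(P.round(1))
k=12;rows=[]
for q in (P[:2],P[2:]):
    r=[]
    for p in q:
        x=int(p[0])-16;y=int(p[1])-12
        o=cv2.resize(c["pixels"][y:y+25,x:x+33],None,fx=k,fy=k,interpolation=cv2.INTER_NEAREST)
        for i in range(0,33,2): cv2.line(o,(i*k,0),(i*k,5),(0,0,255),1); i%4 or cv2.putText(o,str(x+i),(i*k,16),0,.35,(0,0,255),1)
        for i in range(0,25,2): cv2.line(o,(0,i*k),(5,i*k),(0,0,255),1); i%4 or cv2.putText(o,str(y+i),(7,i*k+4),0,.35,(0,0,255),1)
        r.append(o)
    rows.append(np.hstack(r))
cv2.imwrite("pics/crop4.png",np.vstack(rows))
```

```text
12.6 [0.52263236 0.23065814 0.24715192] [ 2.28725654e+00  2.15313171e+00 -1.20571019e-03]
[[238.9 118.9]
 [401.  119. ]
 [247.  223.3]
 [392.6 223.3]]
```

View pics/crop4.png

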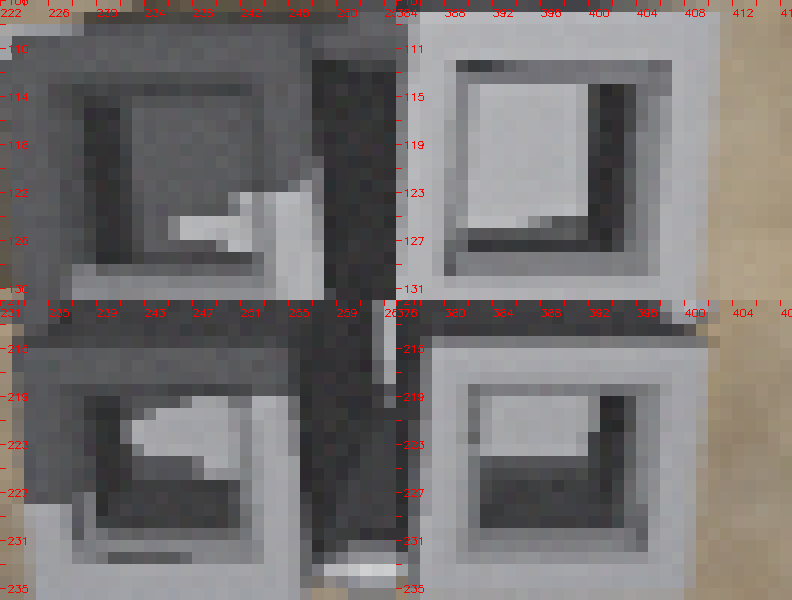

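Socket centres of the tray on the bench, from the crop: TL (234.6,120.5), TR (397,120.5), BL (244.2,225), BR (389,225).

Run:
```python
from h import *
c=dict(np.load("pics/w4.npz"))
W=[px2w(c,u,.058) for u in [(397,120.5),(389,225),(234.6,120.5),(244.2,225)]]
L=np.array([(a,b) for a in(.082,-.082) for b in(.057,-.057)])
th,t,r=fit(L,W); print(th,t,r)
print(rel([*t,.076],th))
```

```text
-0.05755031598991032 [0.51846273 0.23125043] [0.00019886 0.00041622 0.00061067 0.00050759]
(array([ 0.0005, -0.0041,  0.1712]), np.float64(-0.0028))
```

>>> play_rows(steps=[0.0005,-0.004,0.05,0,0.0005,-0.004,0.1,0,0.0005,-0.004,0.14,0,0.0005,-0.004,0.16,0,0.0005,-0.004,0.169,0,0.0005,-0.004,0.169,0,0.0005,-0.004,0.169,0])

```text
time: 13.48
tool_pos: [0.52, 0.2326, 0.0798]
tcp_rot: [2.286, 2.153, 0.004]
wrist_force: [-0.7, -0.4, -0.5]
width: 1.002
grip_force: 0.0
```

>>> play_rows(steps=[0,0,0,0,0,0,0,0,0,0,0,0,0,0,0,0,0,0,0,0,0,0,0,0], jaw=255, grip_force=70)

```text
time: 14.22
tool_pos: [0.519, 0.2328, 0.0786]
tcp_rot: [2.286, 2.154, 0.001]
wrist_force: [-0.5, 0.1, 3.1]
width: 0.172
grip_force: 69.4
```

>>> play_rows(steps=[0,0,-0.02,0,0,0,-0.05,0,0,0,-0.09,0,0,0,-0.13,0,0,0,-0.15,0,0,0,-0.15,0,0,0,-0.15,0,0,0,-0.15,0])

```text
time: 15.22
tool_pos: [0.5174, 0.232, 0.2256]
tcp_rot: [-2.285, -2.153, 0.007]
wrist_force: [-0.3, 0.2, -7.3]
width: 0.168
grip_force: 69.2
```

Run:
```python
from h import *
S=[]
c=bot.read_camera("wrist"); cv2.imwrite("pics/w5.png",c["pixels"]); np.savez("pics/w5.npz",**c)
s=bot.read_state(); print(s["time"],s["tool_pos"],s["tcp_rot"],s["wrist_force"],s["torque"])
R=Ro.from_rotvec(s["tcp_rot"]).as_matrix()
P=np.vstack([w2px(c,s["tool_pos"]+R@np.array([.057,b,.018])) for b in(-.082,.082)]);print(P.round(1))
k=8;r=[]
for p in P:
    x=int(p[0])-25;y=int(p[1])-32
    o=cv2.resize(c["pixels"][y:y+65,x:x+50],None,fx=k,fy=k,interpolation=cv2.INTER_NEAREST)
    for i in range(0,50,2): cv2.line(o,(i*k,0),(i*k,5),(0,0,255),1); i%4 or cv2.putText(o,str(x+i),(i*k,16),0,.35,(0,0,255),1)
    for i in range(0,65,2): cv2.line(o,(0,i*k),(5,i*k),(0,0,255),1); i%4 or cv2.putText(o,str(y+i),(7,i*k+4),0,.35,(0,0,255),1)
    r.append(o)
cv2.imwrite("pics/crop5.png",np.hstack(r))
```

```text
15.275 [0.51762445 0.23209948 0.22598343] [-2.28554479 -2.15335401  0.00570013] [ 0.56280245 -0.73894922 -7.43909658] [ 0.04009324 -0.02669451  0.05679931]
[[147.9 143.5]
 [495.1 143.7]]
```

View pics/crop5.png

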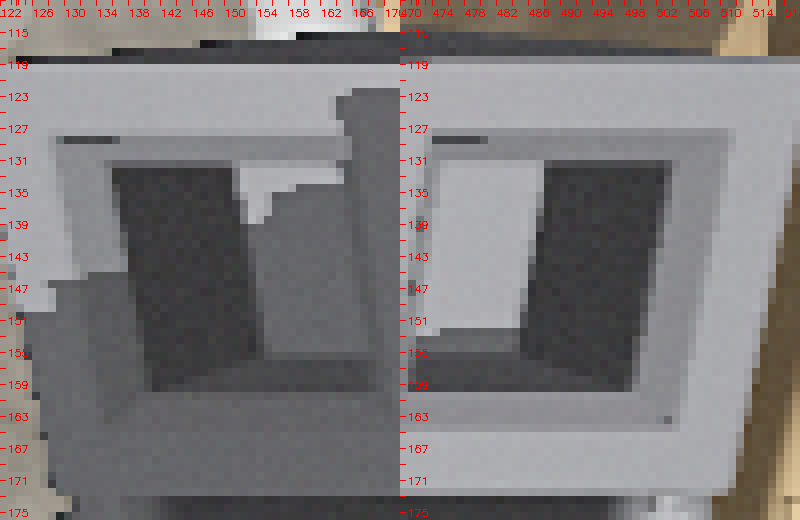

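Run:
```python
from h import *
from scipy.optimize import least_squares
c=dict(np.load("pics/w5.npz")); uv=np.array([(128,128),(511,128),(135,164),(505,164.3)])-.5
def pts(p):
    x,y,th,z,h=p; L=np.array([(-.082-h,.057+h),(.082+h,.057+h),(-.082-h,.057-h),(.082+h,.057-h)])
    R=np.array([[np.cos(th),-np.sin(th)],[np.sin(th),np.cos(th)]]); return np.c_[L@R.T+[x,y],np.full(4,z)]
f=lambda p:(w2px(c,pts(p))-uv).ravel()
r=least_squares(f,[.518,.232,-.058,.206,.009],x_scale=.01); print(r.x.round(4),f(r.x).round(2))
for n in("w3","w4","w5"):
    q=dict(np.load(f"pics/{n}.npz")); print(n,(-q["R"].T@q["t"]).round(4), q["R"][2].round(4))
for i in range(5):
    s=bot.read_state(); print(s["time"],s["tool_pos"].round(4),s["tcp_rot"].round(4))
R=Ro.from_rotvec(s["tcp_rot"]).as_matrix()
print("tray offset in tool",R.T@(np.array([*r.x[:2],r.x[3]])-s["tool_pos"]))
```

```text
[ 0.5162  0.2307 -0.0588  0.2054  0.0087] [ 0.1   0.02  0.4   0.04 -0.1   0.03 -0.41 -0.09]
w3 [ 0.5264 -0.1223  0.3731] [-0.0658 -0.2938 -0.9536]
w4 [0.5263 0.3074 0.373 ] [-0.0181 -0.3022 -0.9531]
w5 [0.5216 0.3085 0.3514] [-0.0217 -0.3029 -0.9528]
15.275 [0.5176 0.2321 0.226 ] [-2.2855 -2.1534  0.0057]
15.275 [0.5176 0.2321 0.226 ] [-2.2855 -2.1534  0.0057]
15.275 [0.5176 0.2321 0.226 ] [-2.2855 -2.1534  0.0057]
15.275 [0.5176 0.2321 0.226 ] [-2.2855 -2.1534  0.0057]
15.275 [0.5176 0.2321 0.226 ] [-2.2855 -2.1534  0.0057]
tray offset in tool [-0.00142442 -0.00123618  0.02063091]
```

>>> play_rows(steps=[-0.02,0.001,0,0,-0.06,0.003,0,0,-0.11,0.005,0,0.03,-0.16,0.0075,0,0.06,-0.21,0.0098,0,0.09,-0.26,0.012,0,0.12,-0.31,0.0145,0,0.15,-0.36,0.0168,0,0.17,-0.4,0.0188,0,0.17,-0.4278,0.0197,0,0.17])

```text
time: 16.52
tool_pos: [0.5119, -0.1982, 0.2278]
tcp_rot: [-2.463, -1.95, 0.001]
wrist_force: [0.3, -0.2, -8.0]
width: 0.171
grip_force: 69.3
```

>>> play_rows(steps=[0,0,0,0,0,0,0,0,0,0,0,0,0,0,0,0,0,0,0,0,0,0,0,0])

```text
time: 17.27
tool_pos: [0.5131, -0.1953, 0.2283]
tcp_rot: [2.461, 1.953, 0.0]
wrist_force: [0.5, -0.2, -7.8]
width: 0.174
grip_force: 69.3
```

Run:
```python
from h import *
c=bot.read_camera("wrist"); s=bot.read_state()
cam=-c["R"].T@c["t"]; R=Ro.from_rotvec(s["tcp_rot"]).as_matrix()
print(s["time"],s["tool_pos"],s["tcp_rot"],s["wrist_force"],R.T@(cam-s["tool_pos"]))
cv2.imwrite("pics/w6.png",c["pixels"]); np.savez("pics/w6.npz",**c)
# same tray-in-camera offset as w5
c5=dict(np.load("pics/w5.npz")); pc=c5["R"]@np.array([.5162,.2307,.2054])+c5["t"]
print("tray by camera",c["R"].T@(pc-c["t"]), "base .51046 -.19738")
x=c5["R"]@np.array([np.cos(-.0588),np.sin(-.0588),0]); x=c["R"].T@x; print("yaw",np.arctan2(x[1],x[0]),"want -.2289"); print(R.round(3))
```

```text
17.325 [ 0.51306504 -0.19539595  0.22831827] [2.46069338e+00 1.95299198e+00 1.86190159e-05] [-0.37705449  0.07326614 -7.89511448] [ 0.07630052 -0.00069837 -0.12595238]
tray by camera [ 0.51193546 -0.19655028  0.20816259] base .51046 -.19738
yaw -0.22818708135439708 want -.2289
[[ 0.227  0.974  0.   ]
 [ 0.974 -0.227 -0.   ]
 [-0.     0.    -1.   ]]
```

>>> play_rows(steps=[-0.001,-0.0013,0.02,0,-0.001,-0.0013,0.045,0,-0.001,-0.0013,0.065,0,-0.001,-0.0013,0.08,0,-0.001,-0.0013,0.084,0,-0.001,-0.0013,0.084,0,-0.001,-0.0013,0.084,0,-0.001,-0.0013,0.084,0])

```text
time: 18.32
tool_pos: [0.5122, -0.1966, 0.1453]
tcp_rot: [2.46, 1.951, 0.001]
wrist_force: [0.7, 0.1, -7.2]
width: 0.167
grip_force: 69.3
```

Run:
```python
from h import *
c=bot.read_camera("wrist"); s=bot.read_state()
print(s["time"],s["tool_pos"],s["tcp_rot"],s["wrist_force"],s["torque"])
c5=dict(np.load("pics/w5.npz")); pc=c5["R"]@np.array([.5162,.2307,.2054])+c5["t"]
print("tray by camera",c["R"].T@(pc-c["t"]), "base .51046 -.19738")
cv2.imwrite("pics/w7.png",c["pixels"])
```

```text
18.375 [ 0.51200348 -0.19651654  0.14508622] [2.46020240e+00 1.95168509e+00 1.01950013e-03] [ 0.23452585  0.13799433 -6.6782131 ] [-0.01830508  0.02284391  0.01803069]
tray by camera [ 0.5110183  -0.19783496  0.12507472] base .51046 -.19738
```

>>> play_rows(steps=[0.0004,-0.0005,0.003,0,0.0004,-0.0005,0.006,0,0.0004,-0.0005,0.009,0,0.0004,-0.0005,0.012,0,0.0004,-0.0005,0.014,0,0.0004,-0.0005,0.014,0])

```text
time: 19.12
tool_pos: [0.5109, -0.1957, 0.13]
tcp_rot: [-2.461, -1.952, 0.0]
wrist_force: [1.0, 0.7, -7.2]
width: 0.175
grip_force: 69.2
```

>>> play_rows(steps=[0,0,0.003,0,0,0,0.005,0,0,0,0.007,0,0,0,0.007,0,0,0,0.007,0])

```text
time: 19.75
tool_pos: [0.5113, -0.1959, 0.1243]
tcp_rot: [2.461, 1.952, 0.0]
wrist_force: [-5.1, 2.0, 5.3]
width: 0.171
grip_force: 70.9
```

>>> play_rows(steps=[0,0,0.001,0,0,0,0.001,0])

```text
time: 20.0
tool_pos: [0.5113, -0.1959, 0.1242]
tcp_rot: [2.461, 1.952, 0.0]
wrist_force: [-7.4, 3.3, 10.1]
width: 0.169
grip_force: 71.7
```

>>> play_rows(steps=[0,0,0,0,0,0,0,0,0,0,0,0,0,0,0,0], jaw=0)

```text
time: 20.5
tool_pos: [0.5113, -0.1959, 0.1222]
tcp_rot: [2.461, 1.952, 0.0]
wrist_force: [0.1, -0.1, 0.5]
width: 0.989
grip_force: 0.0
```

>>> play_rows(steps=[0,0,-0.03,0,0,0,-0.08,0,0,0,-0.12,0,0,0,-0.15,0,0,0,-0.15,0,0,0,-0.15,0])

```text
time: 21.25
tool_pos: [0.5106, -0.1956, 0.2712]
tcp_rot: [-2.46, -1.952, 0.001]
wrist_force: [-0.6, -0.2, -0.1]
width: 1.001
grip_force: 0.0
```

Run:
```python
from h import *
c=bot.read_camera("wrist"); cv2.imwrite("pics/w8.png",c["pixels"]); np.savez("pics/w8.npz",**c)
t=bot.read_camera("scene")
s=bot.read_state(); print(s["time"],s["tool_pos"],s["tcp_rot"],s["wrist_force"])
a=cv2.resize(c["pixels"][60:340,180:460],None,fx=1.6,fy=1.6,interpolation=cv2.INTER_CUBIC)
b=cv2.resize(t["pixels"][190:302,320:420],None,fx=3.5,fy=4,interpolation=cv2.INTER_CUBIC)
print(a.shape,b.shape); cv2.imwrite("pics/crop8.png",np.hstack([a,b[:448]]))
th,b0=-.2289,np.array([.51046,-.19738]);R=np.array([[np.cos(th),-np.sin(th)],[np.sin(th),np.cos(th)]])
print(w2px(c,[[*(R@[x,y]+b0),.104] for x,y in((.082,.057),(-.082,.057),(.082,-.057),(-.082,-.057))]).round(1))
```

```text
21.35 [ 0.51014423 -0.19539739  0.2702061 ] [-2.45885868 -1.95069565  0.00247862] [0.4417014  1.07367486 0.389475  ]
(448, 448, 3) (448, 350, 3)
[[407.  124.2]
 [233.7 124.2]
 [397.6 234.5]
 [242.9 234.5]]
```

View pics/crop8.png

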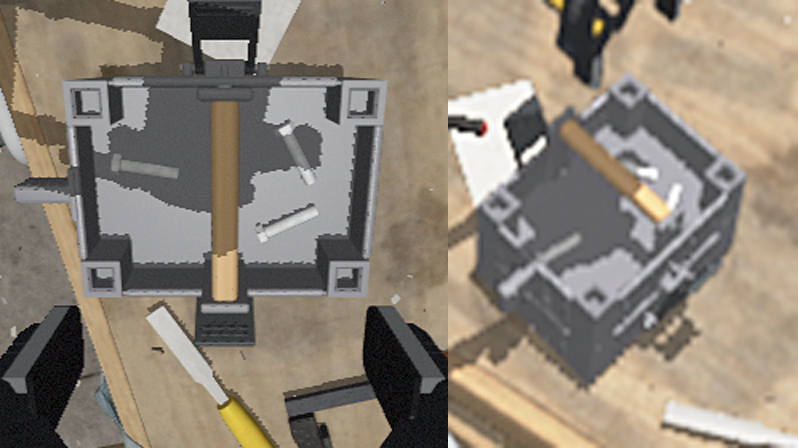

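The crop shows the tray's sockets at (234,123), (408,122.5), (244,233) and (397,233), against an expected (233.7,124.2) and so on for pins home. The spacing matches too, so it is seated. Now the left clip, with shut fingers from outside.

>>> play_rows(steps=[0.04,0.001,0,0,0.09,0.001,0,0,0.13,0.001,0,0,0.15,0.001,0.02,0,0.15,0.001,0.07,0,0.15,0.001,0.12,0,0.15,0.001,0.155,0,0.15,0.001,0.172,0,0.15,0.001,0.172,0,0.15,0.001,0.172,0], jaw=255, grip_force=20)

```text
time: 22.6
tool_pos: [0.5474, -0.0503, 0.1016]
tcp_rot: [2.46, 1.951, 0.002]
wrist_force: [0.8, -0.1, 0.0]
width: -0.002
grip_force: 0.0
```

>>> play_rows(steps=[-0.01,0,0,0,-0.02,0,0,0,-0.028,0,0,0,-0.036,0,0,0,-0.042,0,0,0,-0.048,0,0,0,-0.053,0,0,0,-0.056,0,0,0,-0.056,0,0,0])

```text
time: 23.72
tool_pos: [0.5333, -0.1047, 0.1001]
tcp_rot: [-2.461, -1.952, 0.001]
wrist_force: [0.3, 0.8, 0.3]
width: 0.003
grip_force: 0.0
```

```bash
cat > b.py <<'E'
from h import *
s=bot.read_state(); th=-.2289; b0=np.array([.51046,-.19738])
d=s["tool_pos"][:2]-b0; xb=np.array([np.cos(th),np.sin(th)]); yb=np.array([-xb[1],xb[0]])
f=s["wrist_force"]
print(s["time"],"base-frame tcp",(d@xb).round(4),(d@yb).round(4),s["tool_pos"][2].round(4),"F xb,yb",f[:2]@xb,f[:2]@yb)
E
python3 b.py
```

```text
23.725 base-frame tcp 0.0012 0.0954 0.1001 F xb,yb 0.08109381119355827 0.8697496436532753
```

>>> play_rows(steps=[-0.002,0,0,0,-0.004,0,0,0,-0.006,0,0,0,-0.006,0,0,0])

```text
time: 24.22
tool_pos: [0.5324, -0.109, 0.1004]
tcp_rot: [-2.461, -1.95, -0.003]
wrist_force: [1.3, 6.8, 2.0]
width: -0.001
grip_force: 3.1
```

```bash
python3 b.py
```

```text
24.225 base-frame tcp 0.0013 0.091 0.1004 F xb,yb -0.26422153897236744 6.905648887837852
```

>>> play_rows(steps=[-0.001,0,0,0,-0.0015,0,0,0,-0.0015,0,0,0])

```text
time: 24.6
tool_pos: [0.5323, -0.1093, 0.1005]
tcp_rot: [-2.46, -1.949, -0.005]
wrist_force: [1.5, 9.3, 1.6]
width: 0.002
grip_force: 5.1
```

```bash
python3 b.py
```

```text
24.6 base-frame tcp 0.0013 0.0907 0.1005 F xb,yb -0.6987766440075619 9.426422535631856
```

>>> play_rows(steps=[0.02,0,0,0,0.04,0,-0.03,0,0.04,0,-0.08,0,0.02,0,-0.13,0,-0.03,0,-0.15,0,-0.09,0,-0.15,0,-0.15,0,-0.15,0,-0.2,0,-0.15,0,-0.239,0,-0.15,0,-0.239,0,-0.15,0])

```text
time: 25.85
tool_pos: [0.4767, -0.3467, 0.25]
tcp_rot: [2.464, 1.948, -0.002]
wrist_force: [0.1, 0.8, -0.1]
width: 0.0
grip_force: 0.0
```

>>> play_rows(steps=[0,-0.001,0.05,0,0,-0.001,0.1,0,0,-0.001,0.14,0,0,-0.001,0.15,0,0,-0.001,0.15,0])

```text
time: 26.48
tool_pos: [0.4768, -0.3435, 0.1003]
tcp_rot: [-2.46, -1.953, 0.0]
wrist_force: [0.3, 1.0, 1.7]
width: -0.0
grip_force: 0.0
```

```bash
python3 b.py
```

```text
26.475 base-frame tcp 0.0004 -0.15 0.1003 F xb,yb 0.01956633043676591 1.080984397895755
```

Now the right clip: push towards +y, from -0.150 to about -0.090.

>>> play_rows(steps=[0.01,0,0,0,0.02,0,0,0,0.028,0,0,0,0.036,0,0,0,0.042,0,0,0,0.048,0,0,0,0.053,0,0,0,0.057,0,0,0,0.06,0,0,0,0.06,0,0,0])

```text
time: 27.72
tool_pos: [0.49, -0.2856, 0.1001]
tcp_rot: [-2.461, -1.952, -0.0]
wrist_force: [0.5, -0.9, 0.2]
width: -0.003
grip_force: 0.0
```

```bash
python3 b.py
```

```text
27.725 base-frame tcp 0.0001 -0.0905 0.1001 F xb,yb 0.6633969985092419 -0.7996299137237166
```

>>> play_rows(steps=[0.002,0,0,0,0.004,0,0,0,0.005,0,0,0,0.005,0,0,0])

```text
time: 28.22
tool_pos: [0.4905, -0.2838, 0.1005]
tcp_rot: [2.458, 1.952, -0.006]
wrist_force: [-3.7, -9.4, -0.7]
width: -0.004
grip_force: 5.2
```

```bash
python3 b.py
```

```text
28.225 base-frame tcp 0.0002 -0.0887 0.1005 F xb,yb -1.4475338661061297 -10.010988351711493
```

Both clips hit the hard stop at about 9–10 N. I'll retreat to the earlier viewpoint and check in numbers that the old leaning positions are empty.

>>> play_rows(steps=[-0.02,0,0,0,-0.04,0,-0.03,0,-0.04,0,-0.09,0,-0.01,0,-0.15,0,0.04,0,-0.17,0,0.085,0,-0.17,0,0.085,0,-0.17,0,0.085,0,-0.17,0])

```text
time: 29.22
tool_pos: [0.5104, -0.1986, 0.27]
tcp_rot: [-2.461, -1.953, 0.001]
wrist_force: [-1.1, -0.6, -0.6]
width: -0.001
grip_force: 0.0
```

Run:
```python
from h import *
c=bot.read_camera("wrist"); o=dict(np.load("pics/w8.npz")); s=bot.read_state(); print(s["time"],s["tool_pos"],s["wrist_force"])
th,b0=-.2289,np.array([.51046,-.19738]);R=np.array([[np.cos(th),-np.sin(th)],[np.sin(th),np.cos(th)]])
def col(c,sg,a,r):  # mean grey at 65 mm along clip for angle a
    y=.077+r*np.sin(a);z=.036+r*np.cos(a)
    P=[w2px(c,[[*(R@[x,sg*y]+b0),z]])[0] for x in(-.012,0,.012)]
    g=cv2.cvtColor(c["pixels"],cv2.COLOR_BGR2GRAY)
    return [int(g[int(v)-1:int(v)+2,int(u)-1:int(u)+2].mean()) for u,v in P if 1<v<398]
for sg in(1,-1):
    for a in(0,.05,.12,.2,.3,.45,.57): print(sg,a,"before",col(o,sg,a,.071),"now",col(c,sg,a,.071))
g=c["pixels"][60:340,180:460]; cv2.imwrite("pics/w9.png",c["pixels"])
# tray seat check: template match of socket corners between w8 and now after removing the predicted shift
for x,y in((.082,.057),(-.082,.057),(.082,-.057),(-.082,-.057)):
    X=[[*(R@[x,y]+b0),.104]]; p=w2px(o,X)[0];q=w2px(c,X)[0]; i=p.astype(int);j=q.astype(int)
    T=o["pixels"][i[1]-12:i[1]+13,i[0]-12:i[0]+13]; A=c["pixels"][j[1]-22:j[1]+23,j[0]-22:j[0]+23]
    m=cv2.minMaxLoc(cv2.matchTemplate(A,T,cv2.TM_CCOEFF_NORMED)); print("corner shift px",np.array(m[3])-10+(j-i)-(q-p),m[1])
```

```text
29.275 [ 0.51021037 -0.19902512  0.26979637] [0.13446149 0.32713025 0.69471791]
1 0 before [58, 91, 56] now [54, 55, 55]
1 0.05 before [62, 83, 91] now [80, 120, 145]
1 0.12 before [161, 197, 199] now [203, 201, 204]
1 0.2 before [147, 148, 149] now [202, 204, 202]
1 0.3 before [33, 35, 35] now [198, 202, 202]
1 0.45 before [32, 33, 59] now [200, 198, 198]
1 0.57 before [86, 86, 85] now [202, 205, 199]
-1 0 before [164, 159, 158] now [86, 20, 85]
-1 0.05 before [104, 105, 105] now [85, 18, 85]
-1 0.12 before [59, 59, 60] now [85, 16, 85]
-1 0.2 before [46, 55, 50] now [86, 19, 86]
-1 0.3 before [52, 65, 60] now [84, 19, 85]
-1 0.45 before [81, 81, 75] now [85, 20, 84]
-1 0.57 before [138, 137, 135] now [100, 26, 94]
corner shift px [-0.05908708  0.21374526] 0.9790461659431458
corner shift px [0.21061615 0.28345068] 0.9852714538574219
corner shift px [0.06447288 0.18621224] 0.9883087873458862
corner shift px [0.05710854 0.19769041] 0.9807969927787781
```

```bash
python3 -c "
from workcell import bot
print(bot.finish_job())"
```

```text
the job is handed in; nothing more can be done
None
```

The job is handed in, but the hand-in reported no verdict: the handled tray was drawn out, stood on the bench, then set on the lower tray with its pins seated (checked in a wrist picture), and both clips were pushed to their hard stops; the left was confirmed closed by camera, while the right rests on the stop position and force alone.

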